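# Lay a spacer and the next bar on the copper stack

### The arm

A 6-joint arm with a two-finger parallel gripper is mounted at the origin on a cart in front of the work surface, level with it; the furniture and walls round the work are solid. World frame = base frame: x ahead of the robot, y to its left, z up, the work surface at z = 0. Lengths are in m, angles in degrees, forces in N, time in s.
With the tool pointing down it reaches from about 0.4 to 0.825 m from the base axis. Payload 7 kg.
Tool frame: the origin (TCP) lies at the very end of the fingers, on their centre line; the grasp point (between the pads) lies 19 mm behind it; z points along the fingers, y is the line along which they close (so a half turn about z gives the same grasp; the last joint's range is limited). The gripper opens to 88 mm and grips with 3 to 60 N. Pads are 19 mm wide; open, the fingers measure 130 mm over their backs; the gripper's body (78 mm by 193 mm) begins 47 mm behind the grasp point.
Start: joints at [-48.237, 20.546, 0.682, 0, -70.136, -16.507], TCP at [0.288, -0.61, 0.227] pointing down, gripper open.
Joint ranges: [-176.03, 176.03], [-82.01, 121.73], [-58.28, 71.71], [-173.87, 95.51], [-174.79, -0.11], [-173.66, 173.66]. Speed limits (degrees/s): [136.94, 136.94, 172.46, 180, 180, 180].

### API

Orientations are given as [roll, pitch, yaw] about the fixed x, y, z axes, in that order (R = Rz(yaw) Ry(pitch) Rx(roll)).
In Python, from plant import get_state, imaging, r, finder gives the robot as it stands.
- The arm moves only by the shell command python3 -m handwheel 'ROWS' [FORCE]. ROWS is JSON, a list of rows, each a list of 5 numbers: the closure, from 0 (fully open) to 1 (shut), then the shift along the world's x, y, z in cm, then the turn about the world's z in degrees. A call has 1 to 8 rows; each row is the pose to reach, as a shift and turn from the pose commanded when the call began; what a row does not reach only later rows make up. A row lasts 1/8 s, in which the tool goes at most 62.5 mm and 10.7 degrees, less where a joint would pass 70% of its speed; a pose out of reach is approached as far as the arm can. A call with a gripper value outside its range is refused whole. The fingers move at their own pace and stop on an object; FORCE is the grip in N (left out, the last holds). Time passes only in rows, so rows that repeat a pose let the fingers close. It gives the time, the measured TCP pose, the force, the opening and the grip force at its end, in the units of the state.
- get_state(): the state, without advancing time (a new reading comes with each control period).
- imaging.capture(name): name is "scene" or "top" or "wrist"; returns (picture, depth): 420x560x3 uint8, red, green, blue; 420x560 float32, m along the optical axis (not along the pixel's ray), 0 where there is no reading.
- imaging.get_calibration(name): a dict with "fx", "fy", "cx", "cy" (pixels), "rvec" (rotation vector, rad) and "tvec" (3), from world to camera coordinates, as OpenCV has them; the wrist camera has in their place "hand_eye" (4x4, takes a point from camera to tool coordinates, whose origin is the TCP and whose axes are the flange's). Camera axes: x right, y down, z forward; pixel columns grow to the right and rows downward; lengths in m; the calibration is good to about 2 mm. The wrist camera is an equidistant fisheye: a pixel r from the principal point sees the ray r / f radians off the axis. A picture is of the moment at which its call begins: read the wrist's pose just before it. get_calibration takes no time and is no camera call.
- r.close_job(): hands the job in; it is judged then, once.
Trained networks look in the newest picture that a camera, given by its name, has taken for a name from the list of things; names that differ only in an ending like _2 or _b are one class to them, and where a whole thing is asked for, a point or a joint stands for the part that bears it (a point fixed in the world has none). Each returns a list of dicts, best first, with "p" (0 to 1); they miss things now and then, are a little off and sometimes report something else, mostly with a low value. They report only what shows in the picture. A call takes as long as a camera call.
- finder.cut_out(camera, query): "region" (420x560 bool, what is visible of it) and "pixel" ([column, row] in pixels, amid what is visible of it).
The state is a dict: "time_s": time; "joints": joint angles; "qd": joint speeds; "joint_torque": joint torques, N m; "tcp_pos": TCP position; "eef_rot": TCP orientation; "contact_force": force on the tool from outside, world axes, zero at the start; "moment": the same for the moment, N m; "gripper_width": finger opening in m; "gripper_force": force on a finger pad.
Only numpy, scipy, OpenCV 4.12 (cv2) and the standard library are available. Lean on these libraries where they do the work, as an engineer would, in place of code of your own. Each camera call takes 0.05 s, during which the arm holds its last target. There are 200 camera calls.

### The job

Finish the spacing on the stack of copper bars on the blue rack: lay the loose pale wooden spacer stick, the match of the one already there, across the three lower bars between the free pair of yellow marks. Then lay the loose copper bar on the two wooden sticks, centred over the middle lower bar and in line with it, so that it rests level and clear of the bars below.

Things in the scene. Friction and masses are not known exactly. Their poses are not given: they have to be found in the camera images.
- rack: Fixed blue plate 130 x 210 x 8 mm with three copper bars on it side by side (26 wide, 180 long, 12 thick; at x = -28, 0, 28 mm; tops at z = 20 mm; end lips to 17 mm). Origin: centre of its underside; y along the bars, z up; turned under 20 degrees. Yellow mark pairs on its long edges show where sticks lie crosswise: y = +55 mm (taken) and y = -55 mm (free).
- laid_stick: Pale wooden spacer stick 110 x 16 x 14 mm (x long, z high), loose, already lying across the lower bars at the rack's y = +55 mm to within a few mm; it stays there. Origin: centre of its underside.
- stick: The loose pale wooden spacer stick, 110 x 16 x 14 mm (x long, y wide, z high), about 30 g, lying flat on the bench. Origin: centre of its underside. A black plastic stick of the same length and width but only 7 mm high also lies on the bench: it is not the one wanted.
- bar: The loose copper bar, 26 x 180 x 12 mm (y long, x wide, z thick), about 0.5 kg, lying flat on the bench. Origin: centre of its underside, which is at the rack's z = 34 mm when it rests on both wooden sticks. On the way: a guard sheet hangs upright at world y = 0.02 m, beyond x = 0.65 m and above z = 0.37 m; carry things past on the robot's side of it.

How it is judged (in metres and radians):
On the way:
1. the wooden stick lies flat across the lower bars between the free marks, let go, before the bar is laid on (x of stick in the frame of rack between -0.02 and 0.02 m and y of stick in the frame of rack between -0.073 and -0.037 m and z of stick in the frame of rack between 0.016 and 0.024 m and angle between the x axis of stick and the x axis of rack, either way round below 0.22 rad and contact force between stick and the fingers below 0.1 N and contact force between stick and rack above 0.05 N and contact force between stick and bar below 0.05 N), for 0.2 s.
At the end, for the whole second after the job is handed in: Both wooden sticks flat on the lower bars, within 18 mm along and 20 mm across of their marked places, 12 degrees of square; the bar rests on both, level within 3 degrees, clear of the rack, within 18 mm across, 20 mm along and 11 degrees of centred over the middle bar; at rest (x of stick in the frame of rack between -0.02 and 0.02 m and y of stick in the frame of rack between -0.073 and -0.037 m and z of stick in the frame of rack between 0.016 and 0.024 m and angle between the x axis of each of stick, laid_stick and the x axis of rack, either way round below 0.22 rad and x of laid_stick in the frame of rack between -0.02 and 0.02 m and y of laid_stick in the frame of rack between 0.037 and 0.073 m and z of laid_stick in the frame of rack between 0.016 and 0.024 m and x of bar in the frame of rack between -0.018 and 0.018 m and y of bar in the frame of rack between -0.02 and 0.02 m and z of bar in the frame of rack between 0.03 and 0.038 m and angle between the y axis of bar and the y axis of rack, either way round below 0.2 rad and angle between bar's own z axis and vertical below 0.05 rad and contact force between bar and stick above 0.3 N and contact force between bar and laid_stick above 0.3 N and contact force between bar and rack below 0.05 N and linear speed of each of bar, stick below 0.02 m/s); the robot touches nothing.
It also fails if it takes over 64 s, if anything falls off the work surface, if the arm or the gripper's body presses on something with over 40 N, if the wrist force passes 120 N, or if a joint passes its speed limit or range.

## Working session

There is one attempt and no reset: what is moved stays moved. The work goes in short steps, Python scripts to look and compute and a shell command to move; the robot and the scene stay as the last step left them, time stands still between calls to the robot, and variables do not carry over. Pictures are saved under pics/ and viewed, at most 10 in all, crops included, and the job is handed in when it is done.

```bash
ls; mkdir -p pics
cat > h.py <<'E'
import numpy as np, cv2
from plant import get_state, imaging, r, finder
def cloud(name, depth):
    c=imaging.get_calibration(name); v,u=np.mgrid[:420,:560]
    P=np.stack([(u-c['cx'])/c['fx']*depth,(v-c['cy'])/c['fy']*depth,depth],-1)
    R=cv2.Rodrigues(np.array(c['rvec'],float))[0]; t=np.array(c['tvec'],float).ravel()
    return (P-t)@R
def rect(P,m):
    m=m&np.isfinite(P[...,2]); q=P[m]; 
    zt=np.percentile(q[:,2],80); k=q[abs(q[:,2]-zt)<.006]
    (cx,cy),(w,h),a=cv2.minAreaRect((k[:,:2]*1000).astype(np.float32))
    if w<h: w,h,a=h,w,a+90
    return np.round([cx,cy,w,h,((a+90)%180)-90,np.median(k[:,2])*1000,len(k)],1)
E
python3 - <<'E'
from h import *
s=get_state(); print(s['time_s'],s['tcp_pos'],s['eef_rot'],s['contact_force'])
for n in ('top','scene'):
    p,d=imaging.capture(n); cv2.imwrite(f'pics/{n}0.png',p[...,::-1]); P=cloud(n,d); P[d==0]=np.nan
    np.save(n+'.npy',P)
    for q in ('rack','laid_stick','stick','bar'):
        for o in finder.cut_out(n,q):
            print(n,q,round(o['p'],2),o['pixel'],rect(P,o['region']))
E
```

```text
pics
0.0 [ 0.28777142 -0.61006628  0.22564307] [ 1.79908923e+02 -8.41460830e-03 -1.54750148e+02] [-0.47153709 -0.90312431  0.24185498]
top rack 0.76 [199.6, 206.8] [ 511.6  185.6  198.9   88.2  -83.9   19.4 2309. ]
top laid_stick 0.85 [166.8, 208.1] [509.7 242.3 109.5  16.5   7.7  33.6 310. ]
top laid_stick 0.44 [328.7, 208.3] [ 516.1 -142.2  108.7   15.8   -1.1   13.6  282. ]
top stick 0.56 [328.7, 206.4] [ 516.1 -142.2  108.7   15.8   -1.1   13.6  283. ]
top bar 0.62 [372.9, 211.4] [ 514.6 -248.1  179.    26.7   -8.3   11.9  736. ]
scene rack 0.88 [215.0, 245.1] [ 507.6  184.6  201.4  103.8  -84.6   19.6 2200. ]
scene stick 0.88 [318.5, 177.8] [ 515.1 -143.   111.4   19.8   -1.3   13.6  205. ]
scene bar 0.77 [349.6, 161.9] [ 514.4 -247.8  179.3   30.1   -7.8   11.7  456. ]
```

Run:
```python
import cv2,numpy as np
```

```text
(no output)
```

View pics/top0.png

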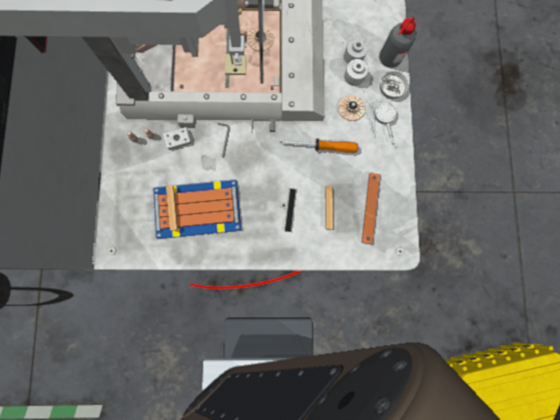

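View pics/scene0.png

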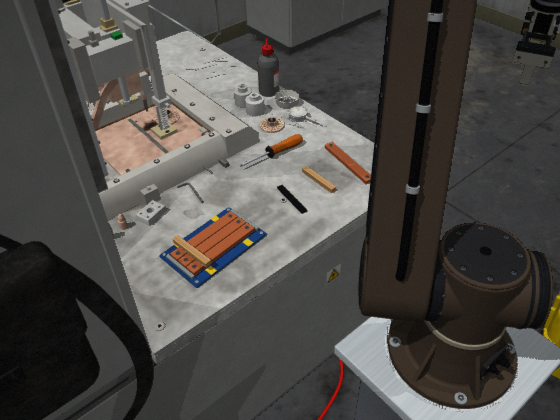

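```bash
python3 - <<'E'
from h import *
for n in ('top','scene'):
    im=cv2.imread(f'pics/{n}0.png').astype(int); P=np.load(n+'.npy')
    b,g,rr=im[...,0],im[...,1],im[...,2]
    x,y=P[...,0],P[...,1]
    box=(x>.35)&(x<.65)&(y>.03)&(y<.34)
    m=box&(b>rr+40)&(P[...,2]<.016)
    q=P[m][:,:2]*1000
    print(n,'plate',m.sum(),cv2.minAreaRect(q.astype(np.float32)))
    m=box&(rr>b+50)&(abs(P[...,2]-.0195)<.004)
    q=P[m][:,:2]*1000; print('bars',cv2.minAreaRect(q.astype(np.float32)))
    m=(x>.43)&(x<.6)&(y>-.1)&(y<0)&(im.sum(-1)<150)
    q=P[m]*1000; print('black',cv2.minAreaRect(q[:,:2].astype(np.float32)),np.median(q[:,2]))
E
python3 -m handwheel '[[0,4,6,0,-10],[0,8,12,0,-20],[0,12,18,-2,-26.3],[0,15,24,-4,-26.3],[0,18,30,-6,-26.3],[0,21,36,-8,-26.3],[0,22.8,42,-10,-26.3],[0,22.8,46.8,-10,-26.3]]'
```

```text
top plate 1071 ((510.14312744140625, 184.27813720703125), (128.7965087890625, 207.16290283203125), 6.059364318847656)
bars ((514.144775390625, 185.29171752929688), (105.8319091796875, 178.77452087402344), 6.460000038146973)
black ((507.99884033203125, -47.82145309448242), (9.471942901611328, 103.19986724853516), 82.70704650878906) 6.882182483649954
scene plate 1039 ((515.0433959960938, 185.60546875), (140.06375122070312, 211.04510498046875), 6.162180423736572)
bars ((514.6632080078125, 185.30506896972656), (92.66854095458984, 182.39170837402344), 5.723016738891602)
black ((510.1529235839844, -42.161949157714844), (26.83830451965332, 110.93608093261719), 83.38813018798828) 6.6669121312589015
time_s: 1.5
tcp_pos: [0.509, -0.1786, 0.1322]
eef_rot: [-180.0, -0.0, 179.0]
contact_force: [1.3, -0.1, 0.2]
gripper_width: 0.0879
gripper_force: 0.0
```

```bash
python3 -m handwheel '[[0,0,0,0,0],[0,0,0,0,0],[0,0,0,0,0]]'
python3 - <<'E'
from h import *
s=get_state(); print(s['joints'],s['contact_force'])
p,d=imaging.capture('wrist'); cv2.imwrite('pics/w1.png',p[...,::-1])
c=imaging.get_calibration('wrist');print(c)
for o in finder.cut_out('wrist','stick'): print(o['p'],o['pixel'])
E
```

```text
time_s: 1.88
tcp_pos: [0.5083, -0.1815, 0.1334]
eef_rot: [-180.0, 0.0, 178.9]
contact_force: [-0.5, -0.6, -0.4]
gripper_width: 0.0879
gripper_force: 0.0
[ 1.17303844e+00  1.25529044e+01 -2.37749958e+01  5.70181140e-03
 -5.36415057e+01 -9.23001435e+01] [-0.46267335 -0.55529942 -0.4007606 ]
{'fx': 325.19226210127806, 'fy': 325.19226210127806, 'cx': 276.6838630755748, 'cy': 211.90693846871469, 'hand_eye': array([[ 5.55346502e-04, -9.63696787e-01, -2.66998491e-01,
         7.21170619e-02],
       [ 9.99999832e-01,  4.90484090e-04,  3.09621475e-04,
         3.15145194e-04],
       [-1.67422709e-04, -2.66998618e-01,  9.63696897e-01,
        -1.58377668e-01],
       [ 0.00000000e+00,  0.00000000e+00,  0.00000000e+00,
         1.00000000e+00]])}
```

View pics/w1.png

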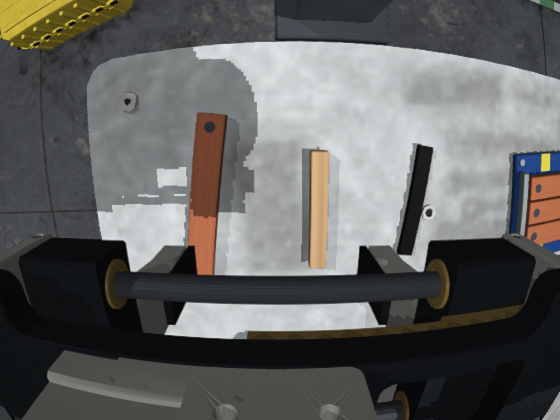

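```bash
cat >> h.py <<'E'
from scipy.spatial.transform import Rotation as Ro
def wcloud():
    s=get_state(); p,d=imaging.capture('wrist'); c=imaging.get_calibration('wrist')
    v,u=np.mgrid[:420,:560]; a=(u-c['cx'])/c['fx']; b=(v-c['cy'])/c['fy']; th=np.hypot(a,b)+1e-9
    k=np.tan(th)/th*d; P=np.stack([a*k,b*k,d],-1); H=c['hand_eye']
    P=P@H[:3,:3].T+H[:3,3]
    P=P@Ro.from_euler('xyz',s['eef_rot'],degrees=True).as_matrix().T+s['tcp_pos']
    P[d==0]=np.nan
    return p,P,s
E
python3 - <<'E'
from h import *
p,P,s=wcloud(); print(s['tcp_pos'])
i=p.astype(int); R,G,B=i[...,0],i[...,1],i[...,2]
z=P[...,2]; u=np.mgrid[:420,:560][1]; v=np.mgrid[:420,:560][0]
m=(v<275)&(u>295)&(u<345)&(z>.008)&(z<.02)&(R>B+50); print(rect(P,m))
m=(v<240)&(u>180)&(u<240)&(z>.006)&(z<.02)&(R>B+50); print(rect(P,m))
m=(u>380)&(u<440)&(v<260)&(z>.003)&(z<.02)&(i.sum(-1)<150); print(rect(P,m))
E
```

```text
[ 0.5081765  -0.18166044  0.13327362]
[ 5.143e+02 -1.436e+02  1.094e+02  1.540e+01 -3.000e-01  1.430e+01
  1.980e+03]
[ 482.4 -244.5  115.9   25.9   -7.9   12.2 3306. ]
[ 508.4  -41.4  108.4   28.9   -7.5    7.2 1666. ]
```

```bash
python3 -m handwheel '[[0,0.7,3.8,-2,0],[0,0.7,3.8,-6,0],[0,0.7,3.8,-10,0],[0,0.7,3.8,-12,0],[0,0.7,3.8,-12.8,0],[0,0.7,3.8,-12.8,0],[1,0.7,3.8,-12.8,0],[1,0.7,3.8,-12.8,0]]' 15
python3 -m handwheel '[[1,0,0,0,0],[1,0,0,0,0],[1,0,0,0,0],[1,0,0,0,0]]' 15
```

```text
time_s: 3.02
tcp_pos: [0.516, -0.1425, 0.006]
eef_rot: [180.0, 0.1, 179.0]
contact_force: [-0.6, 0.1, 0.8]
gripper_width: 0.0728
gripper_force: 0.0
time_s: 3.52
tcp_pos: [0.5154, -0.1424, 0.005]
eef_rot: [-180.0, -0.0, 179.0]
contact_force: [0.3, -0.4, 1.0]
gripper_width: 0.0329
gripper_force: 0.0
```

```bash
python3 -m handwheel '[[1,0,0,0,0],[1,0,0,0,0],[1,0,0,0,0],[1,0,0,0,0]]' 15
python3 -m handwheel '[[1,0,0,1,0],[1,0,0,4,0],[1,0,0,8,0],[1,0,0,8,0]]' 15
```

```text
time_s: 4.03
tcp_pos: [0.5153, -0.1424, 0.005]
eef_rot: [180.0, -0.0, 179.0]
contact_force: [-0.2, -0.2, 0.1]
gripper_width: 0.0157
gripper_force: 15.0
time_s: 4.53
tcp_pos: [0.5178, -0.1425, 0.0889]
eef_rot: [180.0, 0.4, 179.0]
contact_force: [0.6, -0.0, -0.7]
gripper_width: 0.016
gripper_force: 15.0
```

```bash
python3 -m handwheel '[[1,0,5,0,0],[1,0,10,0,3],[1,0.1,15,0,6.7],[1,0.1,20,0,6.7],[1,0.1,25,0,6.7],[1,0.1,27.3,0,6.7],[1,0.1,27.3,0,6.7],[1,0.1,27.3,0,6.7]]'
python3 - <<'E'
from h import *
p,P,s=wcloud(); print(s['tcp_pos'],s['eef_rot'],s['gripper_width']); cv2.imwrite('pics/w2.png',p[...,::-1]); np.save('w2.npy',P)
E
```

```text
time_s: 5.52
tcp_pos: [0.516, 0.13, 0.0848]
eef_rot: [-180.0, -0.0, -174.3]
contact_force: [0.8, 0.6, -0.6]
gripper_width: 0.0159
gripper_force: 15.0
[0.51596803 0.13004599 0.08479599] [-1.79984690e+02 -4.07636153e-02 -1.74342851e+02] 0.01594825829696182
```

View pics/w2.png

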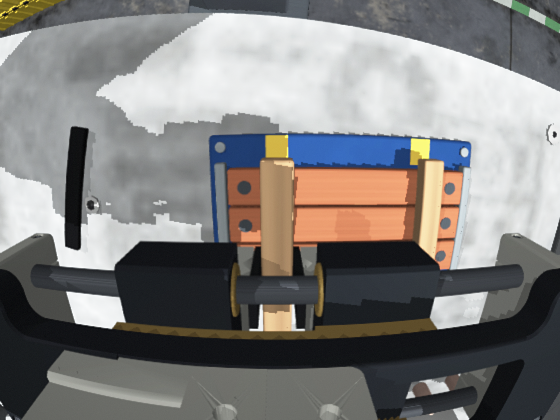

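```bash
python3 -m handwheel '[[1,0,0,-3,0],[1,0,0,-5,0],[1,0,0,-5.7,0],[1,0,0,-5.9,0],[1,0,0,-5.95,0],[1,0,0,-5.95,0]]'
python3 -m handwheel '[[0.6,0,0,0,0],[0.5,0,0,0,0],[0.5,0,0,0,0],[0.4,0,0,0,0],[0.4,0,0,3,0],[0.3,0,0,8,0],[0,0,0,8,0]]'
python3 - <<'E'
from h import *
p,P,s=wcloud(); print(s['tcp_pos'],s['gripper_width'])
i=p.astype(int); z=P[...,2];x=P[...,0];y=P[...,1]
m=(z>.028)&(z<.042)&(x>.4)&(x<.6)
print(rect(P,m&(abs(y-.13)<.04)),rect(P,m&(abs(y-.24)<.04)))
p,d=imaging.capture('top'); P=cloud('top',d);z=P[...,2];x=P[...,0];y=P[...,1]
m=(d>0)&(z>.028)&(z<.042)&(x>.4)&(x<.6)
print(rect(P,m&(abs(y-.24)<.04)), m.sum())
cv2.imwrite('pics/t3.png',p[...,::-1])
E
```

```text
time_s: 6.32
tcp_pos: [0.5168, 0.1307, 0.0262]
eef_rot: [180.0, 0.1, -174.3]
contact_force: [-0.1, 0.6, 0.7]
gripper_width: 0.016
gripper_force: 15.0
time_s: 7.2
tcp_pos: [0.5187, 0.1318, 0.1093]
eef_rot: [179.8, 0.4, -174.3]
contact_force: [0.3, 0.3, -0.8]
gripper_width: 0.0661
gripper_force: 0.0
[0.51871748 0.1318278  0.10932011] 0.0660568693194349
[ 512.9  130.6  104.1   16.1    5.6   34.1 2845. ] [ 489.5  239.4   73.    17.3    8.    34.  1792. ]
[478.4 238.3  46.1  16.4   7.6  33.1 122. ] 264
```

```bash
python3 -m handwheel '[[0,0,-5,0,-5],[0,0,-11,0,-10],[0,-0.1,-17,0,-13.8],[0,-0.1,-23,0,-13.8],[0,-0.1,-29,0,-13.8],[0,-0.1,-35,0,-13.8],[0,-0.1,-37.9,0,-13.8],[0,-0.1,-37.9,0,-13.8]]'
python3 -m handwheel '[[0,0,0,0,0],[0,0,0,0,0],[0,0,0,0,0]]'
python3 - <<'E'
from h import *
p,P,s=wcloud(); print(s['tcp_pos'],s['eef_rot'],s['joints'])
z=P[...,2];x=P[...,0];y=P[...,1]; print(rect(P,(z>.006)&(z<.02)&(abs(y+.248)<.035)&(x>.38)))
E
```

```text
time_s: 8.3
tcp_pos: [0.514, -0.2502, 0.1036]
eef_rot: [180.0, -0.2, 171.7]
contact_force: [0.2, 1.0, -0.7]
gripper_width: 0.0873
gripper_force: 0.0
time_s: 8.68
tcp_pos: [0.5155, -0.2476, 0.1056]
eef_rot: [180.0, 0.0, 171.9]
contact_force: [0.6, 0.7, 1.0]
gripper_width: 0.0875
gripper_force: 0.0
[ 0.51554774 -0.24755175  0.10557839] [1.79995819e+02 2.71330902e-03 1.71937272e+02] [-6.05670798e+00  1.71262022e+01 -2.16100032e+01 -5.23539808e-03
 -5.12609367e+01 -9.20027439e+01]
[ 513.8 -249.2  180.4   26.2   -8.3   12.2 5851. ]
```

```bash
python3 -m handwheel '[[0,-0.1,-0.1,-4,0],[0,-0.1,-0.1,-8,0],[0,-0.1,-0.1,-9.6,0],[0,-0.1,-0.1,-10.1,0],[0.5,-0.1,-0.1,-10.15,0],[1,-0.1,-0.1,-10.15,0],[1,-0.1,-0.1,-10.15,0],[1,-0.1,-0.1,-10.15,0]]' 50
python3 -m handwheel '[[1,0,0,0,0],[1,0,0,0,0],[1,0,0,0,0],[1,0,0,0,0],[1,0,0,0,0],[1,0,0,0,0]]' 50
python3 -m handwheel '[[1,0,0,0.5,0],[1,0,0,2,0],[1,0,0,6,0],[1,0,0,10,0],[1,0,0,10,0],[1,0,0,10,0]]' 50
```

```text
time_s: 9.72
tcp_pos: [0.5147, -0.2495, 0.0046]
eef_rot: [180.0, 0.1, 171.9]
contact_force: [0.3, -0.0, 0.2]
gripper_width: 0.0532
gripper_force: 0.0
time_s: 10.48
tcp_pos: [0.5143, -0.2495, 0.004]
eef_rot: [180.0, -0.0, 171.9]
contact_force: [-0.5, -0.3, -0.2]
gripper_width: 0.0248
gripper_force: 50.0
time_s: 11.22
tcp_pos: [0.5135, -0.2491, 0.1037]
eef_rot: [180.0, -0.0, 171.8]
contact_force: [0.2, 0.6, -6.5]
gripper_width: 0.0252
gripper_force: 50.0
```

```bash
python3 -m handwheel '[[1,0,2,0,8],[1,0,6,0,18],[1,0,10,0,28],[1,0,14,0,38],[1,0,18,0,48],[1,0,22,0,58],[1,0,24,0,66],[1,0,24,0,66]]'
python3 -m handwheel '[[1,0,3,0,8],[1,0,7,0,18],[1,0,11,0,28],[1,0,15,0,36],[1,-0.1,18,0,38.2],[1,-0.1,19.4,0,38.2],[1,-0.1,19.4,0,38.2],[1,-0.1,19.4,0,38.2]]'
python3 - <<'E'
from h import *
p,P,s=wcloud(); print(s['tcp_pos'],s['eef_rot'],s['joints'],s['moment']); cv2.imwrite('pics/w4.png',p[...,::-1])
x,y,z=P[...,0],P[...,1],P[...,2]; i=p.astype(int)
m=(i[...,2]>i[...,0]+40)&(z<.016)&(x>.4)&(x<.62)&(y>.05)&(y<.32)
print(rect(P,m),rect(P,(z>.09)&(z<.14)&(i[...,0]>i[...,2]+50)))
E
```

```text
time_s: 12.22
tcp_pos: [0.5133, -0.0084, 0.1026]
eef_rot: [179.9, -0.1, -122.0]
contact_force: [-0.8, -0.3, -6.2]
gripper_width: 0.0256
gripper_force: 50.0
time_s: 13.22
tcp_pos: [0.513, 0.1833, 0.1035]
eef_rot: [179.9, -0.0, -84.0]
contact_force: [-1.1, -0.5, -6.3]
gripper_width: 0.0258
gripper_force: 50.0
[0.51295427 0.18331295 0.10346121] [ 1.79921832e+02 -4.64126704e-02 -8.40486093e+01] [ 4.02770135e+01  1.49959162e+01 -2.50678058e+01 -7.50194411e-03
 -5.00270052e+01 -3.43208305e+01] [-0.00320338  0.07418368  0.03703602]
[ 513.9  146.4  131.6  129.5  -83.7    8.2 6645. ] [  516.8   158.7   130.2    29.3   -84.3   111.6 11133. ]
```

View pics/w4.png

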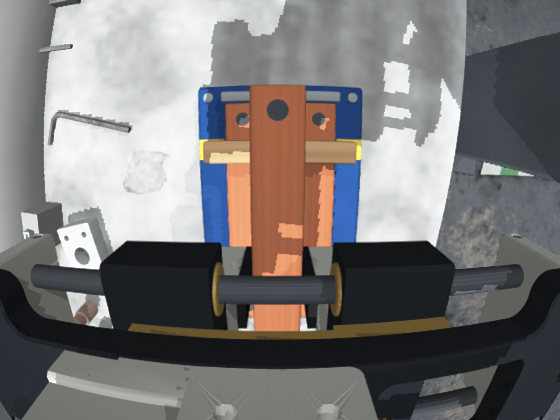

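```bash
python3 -m handwheel '[[1,-0.2,0.15,-3,0],[1,-0.2,0.15,-5,0],[1,-0.2,0.15,-6,0],[1,-0.2,0.15,-6.3,0],[1,-0.2,0.15,-6.45,0],[1,-0.2,0.15,-6.5,0],[1,-0.2,0.15,-6.5,0],[1,-0.2,0.15,-6.5,0]]'
```

```text
time_s: 14.28
tcp_pos: [0.5115, 0.1862, 0.0393]
eef_rot: [-180.0, 0.0, -83.9]
contact_force: [-0.4, 0.3, -4.3]
gripper_width: 0.0254
gripper_force: 50.0
```

```bash
python3 -m handwheel '[[1,0,0,-0.05,0],[1,0,0,-0.1,0],[1,0,0,-0.1,0]]'
python3 -m handwheel '[[0.7,0,0,0,0],[0.6,0,0,0,0],[0.5,0,0,0,0],[0.4,0,0,0,0],[0.4,0,0,0,0],[0.4,0,0,3,0],[0.4,0,0,8,0],[0.2,0,0,14,0]]'
python3 -m handwheel '[[0,0,-6,0,0],[0,0,-12,0,0],[0,0,-18,0,0],[0,0,-24,0,0],[0,0,-30,0,0],[0,0,-34,0,0],[0,0,-34,0,0],[0,0,-34,0,0]]'
python3 - <<'E'
from h import *
c=np.array([510.5,185.5])
a=np.radians(6); R=np.array([[np.cos(a),np.sin(a)],[-np.sin(a),np.cos(a)]])
for n in('top','scene'):
    p,d=imaging.capture(n); cv2.imwrite(f'pics/{n}5.png',p[...,::-1]); P=cloud(n,d); P[d==0]=np.nan
    x,y,z=P[...,0],P[...,1],P[...,2]
    b=(x>.4)&(x<.62)&(y>.05)&(y<.32)
    o=rect(P,b&(z>.042)&(z<.055)); print(n,'bar',o,R@(o[:2]-c))
    o=finder.cut_out(n,'rack'); print([k['p'] for k in o])
    for lo,hi in((.11,.15),(.22,.26)):
        o=rect(P,b&(z>.03)&(z<.037)&(y>lo)&(y<hi)); print(o,R@(o[:2]-c))
E
```

```text
time_s: 14.65
tcp_pos: [0.5114, 0.186, 0.038]
eef_rot: [-180.0, -0.0, -83.9]
contact_force: [0.6, 0.3, -6.0]
gripper_width: 0.025
gripper_force: 50.0
time_s: 15.65
tcp_pos: [0.5107, 0.1856, 0.1788]
eef_rot: [179.9, -0.1, -83.9]
contact_force: [2.0, 2.2, 0.4]
gripper_width: 0.0583
gripper_force: 0.0
time_s: 16.65
tcp_pos: [0.5112, -0.1539, 0.1779]
eef_rot: [180.0, 0.0, -84.0]
contact_force: [0.1, -0.1, 0.4]
gripper_width: 0.0874
gripper_force: 0.0
top bar [508.9 218.3 113.6  26.3 -84.3  45.8 504. ] [ 1.83729856 32.78756371]
[0.56]Traceback (most recent call last):
  File "<stdin>", line 11, in <module>
  File "h.py", line 10, in rect
    zt=np.percentile(q[:,2],80); k=q[abs(q[:,2]-zt)<.006]
    return _quantile_unchecked(
        a, q, axis, out, overwrite_input, method, keepdims, weights)
    return _ureduce(a,
                    func=_quantile_ureduce_func,
    ...<5 lines>...
                    overwrite_input=overwrite_input,
                    method=method)
    r = func(a, **kwargs)
    result = _quantile(arr,
                       quantiles=q,
    ...<2 lines>...
                       out=out,
                       weights=wgt)
    slices_having_nans = np.isnan(arr[-1, ...])
                                  ~~~^^^^^^^^^
IndexError: index -1 is out of bounds for axis 0 with size 0
```

```bash
python3 -m handwheel '[[0,0,-6,0,0],[0,0,-12,0,0],[0,0,-18,0,0],[0,0,-24,0,0],[0,0,-28,0,0],[0,0,-28,0,0],[0,0,-28,0,0]]'
python3 - <<'E'
from h import *
c=np.array([510.5,185.5])
a=np.radians(6); R=np.array([[np.cos(a),np.sin(a)],[-np.sin(a),np.cos(a)]])
for n in('top','scene'):
    p,d=imaging.capture(n); cv2.imwrite(f'pics/{n}5.png',p[...,::-1]); P=cloud(n,d); P[d==0]=np.nan
    x,y,z=P[...,0],P[...,1],P[...,2]
    b=(x>.4)&(x<.62)&(y>.05)&(y<.32)
    for nm,m in(('bar',(z>.042)&(z<.055)),('s',(z>.03)&(z<.037)&(y>.11)&(y<.15)),('l',(z>.03)&(z<.037)&(y>.22)&(y<.26))):
        if (b&m).sum()<10: print(n,nm,'hidden');continue
        o=rect(P,b&m); print(n,nm,o,R@(o[:2]-c))
        if nm=='bar':
            q=P[b&m]; print('plane',np.linalg.lstsq(np.c_[q[:,:2],np.ones(len(q))],q[:,2],rcond=None)[0])
E
```

```text
time_s: 17.62
tcp_pos: [0.5117, -0.4329, 0.1777]
eef_rot: [180.0, 0.0, -83.9]
contact_force: [-0.1, 0.4, 0.0]
gripper_width: 0.0875
gripper_force: 0.0
top bar [512.3 186.  179.3  27.1 -84.1  45.6 801. ] [1.84240364 0.30910971]
plane [ 0.00674392 -0.000119    0.04232372]
top s [518.1 127.2 109.2  25.    5.4  33.9 221. ] [  1.464357   -58.77504282]
top l [509.  247.7 109.5  27.1   7.2  33.6 213. ] [ 5.00988757 62.01605459]
scene bar [512.9 185.4 181.   30.6 -83.7  45.9 766. ] [ 2.3763997 -0.3503205]
plane [0.00290745 0.00050151 0.04431718]
scene s [517.8 129.2 111.6  33.   11.   33.8 195. ] [  1.37505735 -56.75464049]
scene l [509.1 244.7 112.2  37.3  15.   33.7 213. ] [ 4.79575437 59.02203605]
```

View pics/scene5.png

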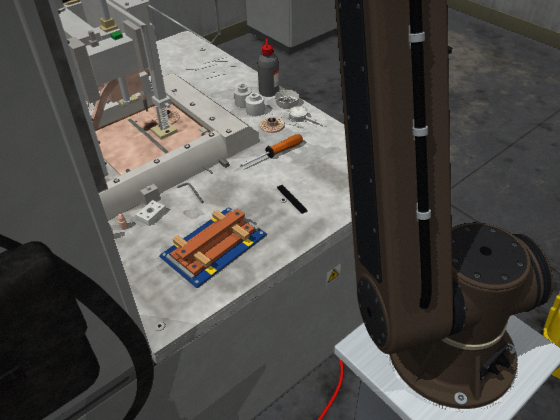

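View pics/top5.png

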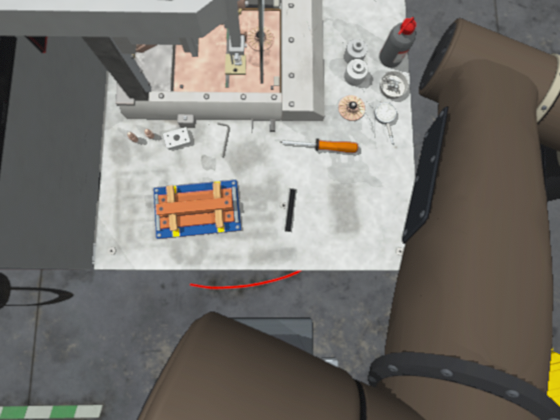

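Both views show the bar level across the two sticks and centred on the rack (top view around (197,209)). The sticks lie at the marks, near columns 173 and 220, and the arm is clear.

```bash
python3 -c "
from plant import r
print(r.close_job())"
```

```text
the job is handed in; nothing more can be done
None
```

I handed the job in at about 18 s of the 64 s allowed: the wooden stick lies at the free marks, and the copper bar rests level on both sticks, within about 3 mm of centred over the middle bar by the last camera check; no verdict came back.

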